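# Shift the gated selector of an extraction unit into its third slot

### The job

On the cream extraction unit, push the selector lever through its H-shaped gate into the third slot: bring it into the cross channel, across to the right-hand leg (as seen from the unit's front, where the robot stands), then forward, away from the robot, fully home; finish with the hand clear. Push it steadily with shut fingertips or the outside of the fingers, without gripping or forcing the knob, and never let it go into the fourth slot (right-hand leg, towards the robot). Leave the two capped tubes, the vial and the amber bottle standing where they are.

Things in the scene. Friction and masses are not known exactly. Their poses are not given: they have to be found in the camera images.
- unit: Fixed cream bench-top housing, 260 (x) by 400 (y) mm, flat deck 110 mm above the table, with a 30 mm high, 50 mm wide ridge along its far edge (top at 140 mm). Origin: centre of its underside, on the table; x points from its front (the robot's side) to its back = 'forward', y to its left, z up. The unit's place and yaw vary. The lever's pivot lies in this frame at (-20, -60, 50) mm. A tube block (165 x 50 mm, top at 160 mm) stands on the deck centred at (-30, 145) mm.
- gate_centre (a point): Centre of the H gate at the top of its steel plate, in the unit's frame at (-20, -60, 128) mm. The plate is 90 (x) by 80 (y) by 8 mm, its axes the unit's axes. Two legs, each a 14 mm wide slot along x, at y = +18 (left) and y = -18 mm (right), reaching 30 mm from the centre both ways, joined by a cross channel 18 mm wide along y through the centre. Slots: first = left forward (+x), second = left back, third = right forward, fourth = right back.
- lever: Selector lever: 10 mm steel rod with a black round knob on top (30 mm across, 40 mm tall, 145 to 185 mm from the pivot). Origin at the pivot, inside the housing 50 mm above the table; z along the lever to the knob. Upright, the knob spans 195 to 235 mm above the table. Stays where left; about 2 N at the knob moves it. Stops and gate are rigid; over 30 N from the fingers, or a pinch, is forcing it.
- knob (a point): Centre of the knob, 165 mm from the pivot along the lever. In the unit's frame relative to the pivot it lies at 165 mm times (sin f, -sin a cos f, cos a cos f), with a = lever_across and f = lever_forward. Its travel is about 47 mm each way in x and 36 to 40 mm each way in y.
- lever_across (a joint): Sideways tilt of the lever, rad: 0 upright, positive to the right (unit's -y), about -0.22 in the left leg and +0.22 in the right leg; stops at -0.245 and +0.245. It can change sides only while the lever is in the cross channel. Starts in the left leg.
- lever_forward (a joint): Fore-and-aft tilt of the lever, rad: 0 in the middle of the cross channel, positive forward (unit's +x, away from its front); the channel leaves it free within about +-0.05 while crossing; stops at -0.29 and +0.29 (fully home in a back or a forward slot). Starts anywhere between -0.27 and 0.27, so in the first slot, the second or between.
- tube_near: Bystander: loose glass tube with a teal cap, 28 mm across, 84 mm tall, standing in the tube block's hole nearest the front; origin at its foot. Its top is 202 mm above the table.
- tube_far: Bystander: the same kind of tube in the block's hole nearest the back; origin at its foot.
- vial: Bystander: loose small white-capped vial, 24 mm across, 45 mm tall, on the deck's front right corner; origin at its foot.
- amber_bottle: Bystander: loose amber bottle, 68 mm across, 140 mm tall, on the table to the right of the unit; origin at its foot.

How it is judged (in metres and radians):
On the way, in this order (a step that is already met when the one before it is completed fails the run):
1. the lever has crossed to the right-hand leg, still in the cross channel (value of joint lever_across above 0.12 rad and value of joint lever_forward between -0.12 and 0.12 rad), for 0.05 s.
2. the lever is fully home in the third slot (right, forward) (value of joint lever_across above 0.17 rad and value of joint lever_forward above 0.24 rad), for 0.2 s.
At the end, for the whole second after the job is handed in: The lever rests in the third slot: lever_across above 0.17 rad and lever_forward above 0.24 rad (stop at 0.29), at rest; the tubes within 12 mm and the vial and bottle within 15 mm of where they began, upright within 0.2 rad (all of step 2 and value of joint lever_forward below 0.33 rad and velocity of joint lever_forward between -0.05 and 0.05 rad/s and distance of each of tube_near, tube_far from where it was at the start of the episode below 0.012 m and distance of each of vial, amber_bottle from where it was at the start of the episode below 0.015 m and angle between each of tube_near, tube_far, vial, amber_bottle's own z axis and vertical below 0.2 rad); the robot touches nothing.
It fails at once if the lever enters the fourth slot (right, back) (value of joint lever_across above 0.1 rad and value of joint lever_forward below -0.13 rad).
It fails at once if the knob is gripped or forced (more than 30 N from the fingers) (contact force between the fingers and lever above 30 N).
It fails at once if a tube is lifted, moved or tipped (distance of any of tube_near, tube_far from where it was at the start of the episode above 0.012 m or angle between any of tube_near, tube_far's own z axis and vertical above 0.3 rad).
It fails at once if the vial or the amber bottle is lifted, moved or tipped (distance of any of vial, amber_bottle from where it was at the start of the episode above 0.015 m or angle between any of vial, amber_bottle's own z axis and vertical above 0.3 rad).
It also fails if it takes over 64 s, if anything falls off the work surface, if the arm or the gripper's body presses on something with over 40 N, if the wrist force passes 120 N, or if a joint passes its speed limit or range.

### The arm

A 6-joint arm with a two-finger parallel gripper is mounted at the origin on the work surface. World frame = base frame: x ahead of the robot, y to its left, z up, the work surface at z = 0. Lengths are in m, angles in degrees, forces in N, time in s.
With the tool pointing down it reaches from about 0.25 to 0.725 m from the base axis. Payload 9.7 kg.
Tool frame: the origin (TCP) lies at the very end of the fingers, on their centre line; the grasp point (between the pads) lies 19 mm behind it (bot.grip_point_offset is the distance from the TCP to the grasp point, in m); y points along the fingers, x is the direction in which the jaws open and shut, and the axes are right-handed (so a half turn about y gives the same grasp; the last joint's range is limited). The gripper opens to 85 mm and grips with 20 to 120 N. Pads are 22 mm wide; open, the fingers measure 114 mm over their backs; the gripper's body (76 mm by 85 mm) begins 54 mm behind the grasp point. The pads swing forward as they close: fully open they stand 13 mm farther back than shut.
Start: joints at [-69.271, 4.979, 10.078, 95.1, 0, 90], TCP at [0.195, -0.514, 0.231] pointing down, gripper open.
Joint ranges: [-179.16, 179.16], [-48.56, 103.87], [-65.8, 70.77], [-126.05, 130.52], [-82.76, 87.17], [-180, 180]. Speed limits (degrees/s): [127.2, 127.2, 147.25, 180, 180, 180].

### API

Orientations are given as [roll, pitch, yaw] about the fixed x, y, z axes, in that order (R = Rz(yaw) Ry(pitch) Rx(roll)).
In Python, from workcell import bot gives the robot as it stands.
- The arm moves only by the shell command python3 -m inch 'ROWS' [FORCE]. ROWS is JSON, a list of rows, each a list of 3 entries, a list of its own where there are three numbers: the shift along the tool's x, y, z in mm, then the turn, a rotation vector about the tool's x, y, z in rad, then the finger opening in mm, from 0 to 85.4. In form: [[[x, y, z], [ax, ay, az], grip], ...]. A call has 1 to 20 rows; each row is the pose to reach, as a shift and turn from the pose measured when the call began, along the tool's axes at that moment; what a row does not reach only later rows make up. A row lasts 1/10 s, in which the tool goes at most 50 mm and 8.59 degrees, less where a joint would pass 70% of its speed; a pose out of reach is approached as far as the arm can. A call with a gripper value outside its range is refused whole. The fingers move at their own pace and stop on an object; FORCE is the grip in N (left out, the last holds). Time passes only in rows, so rows that repeat a pose let the fingers close. It gives the time, the measured TCP pose, the force and the opening at its end, in the units of the state.
- bot.get_obs(): the state, without advancing time (a new reading comes with each control period).
- bot.camera(name): name is "scene" or "top" or "wrist"; returns a dict with "frame" (480x640x3 uint8, red, green, blue), "mtx" (3x3 intrinsics, pixels), "origin" and "orientation" of the camera in the world. Camera axes: x right, y down, z forward; pixel columns grow to the right and rows downward; lengths in m; the calibration is good to about 2 mm. A picture is of the moment at which its call begins. There is no depth.
- bot.job_done(): hands the job in, once; it reports no verdict.
Trained networks look in a picture, given as the dict that the camera call returned (one of the last four; its "shot" number tells which), for a name from the list of things; names that differ only in an ending like _2 or _b are one class to them, and where a whole thing is asked for, a point or a joint stands for the part that bears it (a point fixed in the world has none). Each returns a list of dicts, best first, with "confidence" (0 to 1); they miss things now and then, are a little off and sometimes report something else, mostly with a low value. They report only what shows in the picture. A call takes as long as a camera call.
- bot.search_frame(picture, name): "box" ([left, top, right, bottom] in pixels, round what is visible of it).
- bot.cut_out(picture, name): "region" (480x640 bool, what is visible of it) and "box" ([left, top, right, bottom] in pixels, round what is visible of it).
The state is a dict: "time": time; "q": joint angles; "qd": joint speeds; "joint_efforts": joint torques, N m; "ee_pos": TCP position; "tcp_rot": TCP orientation; "wrist_force": force on the tool from outside, world axes, zero at the start; "torque": the same for the moment, N m; "opening": finger opening in m.
Only numpy, scipy, OpenCV 4.12 (cv2) and the standard library are available. Lean on these libraries where they do the work, as an engineer would, in place of code of your own. Each camera call takes 0.05 s, during which the arm holds its last target. There are 200 camera calls.

## Working session

There is one attempt and no reset: what is moved stays moved. The work goes in short steps, Python scripts to look and compute and a shell command to move; the robot and the scene stay as the last step left them, time stands still between calls to the robot, and variables do not carry over. Pictures are saved under pics/ and viewed, about 8 in all and at most 12, crops included, and the job is handed in when it is done.

```bash
mkdir -p pics; ls; python3 - <<'E'
from workcell import bot
import cv2, numpy as np
o=bot.get_obs(); print(o)
for n in ("scene","top"):
    p=bot.camera(n); cv2.imwrite(f"pics/{n}0.png",p["frame"][:,:,::-1])
    print(n,p["mtx"].tolist(),p["origin"],p["orientation"])
    for k in ("unit","gate_centre","lever","knob","tube_near","tube_far","vial","amber_bottle"):
        try: print(k,[(np.round(d["box"]).tolist(),round(d["confidence"],2)) for d in bot.search_frame(p,k)][:3])
        except Exception as e: print(k,e)
E
```

```text
pics
{'time': 0.0, 'q': array([-6.92701695e+01,  5.01281608e+00,  1.00351693e+01,  9.50984529e+01,
       -2.21669726e-03,  9.00009747e+01]), 'qd': array([ 0.05738482, -0.05241921,  0.02557283, -0.0876395 ,  0.03430721,
        0.03250458]), 'joint_efforts': array([ 6.63362644e-04, -5.20389819e+01,  4.64806831e+01,  1.62132690e-02,
        4.04433308e-05, -1.31137895e-05]), 'ee_pos': array([ 0.1945927 , -0.51419605,  0.230573  ]), 'tcp_rot': array([-9.00022180e+01,  7.60996829e-02, -6.92711443e+01]), 'wrist_force': array([ 0.7370346 , -0.12635006,  0.70089695]), 'torque': array([-0.00418218, -0.00185813, -0.03011429]), 'opening': 0.08525394258775862}
scene [[547.6128794091331, 0.0, 319.1126503525825], [0.0, 547.6128794091331, 239.9035857983571], [0.0, 0.0, 1.0]] [ 1.1199346  -0.39559187  0.8196921 ] [-135.25826227   -0.55228379   52.24009523]
unit []
gate_centre [([219.0, 226.0, 284.0, 278.0], 0.78)]
lever [([257.0, 197.0, 282.0, 253.0], 0.79)]
knob [([258.0, 198.0, 282.0, 256.0], 0.76)]
tube_near [([320.0, 153.0, 333.0, 183.0], 0.88)]
tube_far [([356.0, 184.0, 370.0, 214.0], 0.84), ([255.0, 198.0, 282.0, 254.0], 0.17)]
vial [([165.0, 238.0, 188.0, 264.0], 0.9)]
amber_bottle [([127.0, 313.0, 174.0, 384.0], 0.73), ([164.0, 238.0, 186.0, 266.0], 0.63)]
top [[489.95856836038087, 0.0, 313.00801608394283], [0.0, 489.95856836038087, 243.01258648526903], [0.0, 0.0, 1.0]] [0.49554798 0.0068347  1.04871523] [-174.02450555   -0.29163964  -91.4886892 ]
unit [([217.0, 191.0, 436.0, 338.0], 0.75)]
gate_centre [([331.0, 253.0, 383.0, 303.0], 0.95)]
lever [([332.0, 259.0, 352.0, 276.0], 0.53)]
knob []
tube_near [([235.0, 300.0, 253.0, 315.0], 0.47)]
tube_far [([239.0, 238.0, 258.0, 256.0], 0.47)]
vial [([410.0, 305.0, 426.0, 321.0], 0.62)]
amber_bottle [([437.0, 241.0, 479.0, 277.0], 0.77)]
```

```bash
cat > h.py <<'E'
from workcell import bot
import cv2, numpy as np
from scipy.spatial.transform import Rotation as R
def ray(p,u,v):
    d=R.from_euler('xyz',p["orientation"],degrees=True).as_matrix()@np.linalg.inv(p["mtx"])@[u,v,1]
    return np.array(p["origin"]),d
def atz(p,u,v,z):
    o,d=ray(p,u,v); return o+d*(z-o[2])/d[2]
def proj(p,X):
    c=R.from_euler('xyz',p["orientation"],degrees=True).as_matrix().T@(np.array(X)-p["origin"]); q=p["mtx"]@c; return q[:2]/q[2]
E
python3 - <<'E'
from h import *
t=bot.camera("top"); s=bot.camera("scene")
c=lambda b:((b[0]+b[2])/2,(b[1]+b[3])/2)
for n,b,z in (("gate",(331,253,383,303),.128),("near",(235,300,253,315),.18),("far",(239,238,258,256),.18),("vial",(410,305,426,321),.14),("bottle",(437,241,479,277),.1),("knob",(332,259,352,276),.21),("unit",(217,191,436,338),.11)):
    print(n,atz(t,*c(b),z).round(3))
r=cv2.cut=None
# plate region -> yaw
for name in ("unit","gate_centre"):
    for d in bot.cut_out(t,name)[:1]:
        m=d["region"].astype(np.uint8); cn=max(cv2.findContours(m,0,2)[0],key=cv2.contourArea)
        q=cv2.minAreaRect(cn); bx=cv2.boxPoints(q); z=.128 if name!="unit" else .11
        P=np.array([atz(t,*x,z)[:2] for x in bx]); print(name,d["confidence"],P.round(3).tolist(),P.mean(0))
        for i in range(4):
            e=P[(i+1)%4]-P[i]; print(np.linalg.norm(e).round(3),np.degrees(np.arctan2(e[1],e[0])).round(1))
a=cv2.resize(t["frame"][170:350,200:500],None,fx=2.6,fy=2.6)
cv2.imwrite("pics/a.png",a[:,:,::-1]); cv2.imwrite("pics/b.png",cv2.resize(s["frame"][120:400,100:420],None,fx=2.1,fy=2.1)[:,:,::-1])
E
```

```text
gate [ 0.524 -0.081  0.128]
near [0.476 0.124 0.18 ]
far [0.582 0.115 0.18 ]
vial [ 0.456 -0.19   0.14 ]
bottle [ 0.556 -0.281  0.1  ]
knob [ 0.54  -0.048  0.21 ]
unit [ 0.552 -0.025  0.11 ]
unit 0.78 [[0.435, 0.183], [0.699, 0.168], [0.669, -0.242], [0.406, -0.216]] [ 0.552179   -0.02651674]
0.264 -3.1
0.411 -94.2
0.264 174.3
0.4 85.8
gate_centre 0.7 [[0.483, -0.04], [0.573, -0.047], [0.567, -0.128], [0.477, -0.121]] [ 0.52512119 -0.08396574]
0.09 -4.4
0.081 -94.1
0.09 175.1
0.081 85.9
```

View pics/a.png

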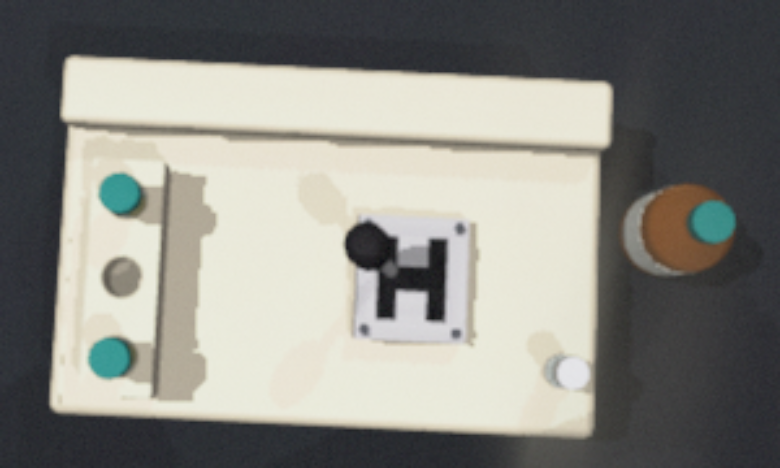

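View pics/b.png

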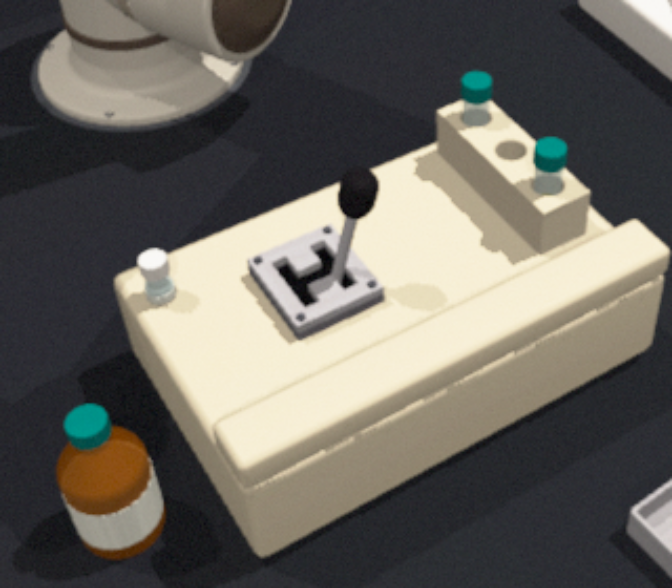

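The top view shows the plate at about (413,279) in the crop, and the knob at (368,246), left of it and slightly ahead of the cross channel. The scene view agrees: the lever is in the left leg, a little forward (f≈0.08). The unit's yaw is about -4.3° and the gate is at about (0.5245, -0.0825). I'll shut the fingers, then go over to the knob's far side and stay high.

```bash
python3 -m inch '[[[0,-40,0],[0,0,0],0],[[-20,-50,40],[0,-0.1,0],0],[[-292,-50,532],[0,-1.134,0],0],[[-292,-50,532],[0,-1.134,0],0],[[-292,-50,532],[0,-1.134,0],0],[[-292,-50,532],[0,-1.134,0],0],[[-292,-50,532],[0,-1.134,0],0],[[-292,-50,532],[0,-1.134,0],0],[[-292,-50,532],[0,-1.134,0],0],[[-292,-50,532],[0,-1.134,0],0],[[-292,-50,532],[0,-1.134,0],0],[[-292,-50,532],[0,-1.134,0],0],[[-292,-50,532],[0,-1.134,0],0],[[-292,-50,532],[0,-1.134,0],0],[[-292,-50,532],[0,-1.134,0],0],[[-292,-50,532],[0,-1.134,0],0],[[-292,-50,532],[0,-1.134,0],0],[[-292,-50,532],[0,-1.134,0],0]]'
cat >> h.py <<'E'
G=np.array([.5245,-.0825]); Y=np.radians(-4.3); RU=np.array([[np.cos(Y),-np.sin(Y)],[np.sin(Y),np.cos(Y)]])
def toU(X): return RU.T@(np.array(X)[:2]-G)
def state():
    o=bot.get_obs(); print("t",round(o["time"],2),"tcp",o["ee_pos"].round(4),"rot",o["tcp_rot"].round(1),"unit-frame mm",(toU(o["ee_pos"])*1e3).round(1),"F",o["wrist_force"].round(1),"op",round(o["opening"],4))
def knob(*cams):
    """fit (a,f) so that the knob centre projects onto the networks' knob blob"""
    out={}
    for n in cams:
        p=bot.camera(n)
        for nm in ("knob","lever"):
            r=bot.cut_out(p,nm)
            if not r: continue
            m=r[0]["region"]&(p["frame"].max(2)<70)
            m=cv2.morphologyEx(m.astype(np.uint8),cv2.MORPH_OPEN,np.ones((5,5)))
            if m.sum()<30: continue
            v,u=np.nonzero(m); c=((u.min()+u.max())/2,(v.min()+v.max())/2)
            U=toU(atz(p,*c,.21))*1e3
            print(n,nm,round(r[0]["confidence"],2),"px",c,"size",np.ptp(u),np.ptp(v),"knob U mm",U.round(1),"f",round(np.arcsin(np.clip(U[0]/165,-1,1)),3),"a",round(np.arcsin(np.clip(-U[1]/165,-1,1)),3)); break
        out[n]=p
    return out
E
python3 - <<'E'
from h import *
state(); d=knob("scene","top","wrist")
im=np.hstack([cv2.resize(d[n]["frame"],(400,300)) for n in("scene","wrist")]); cv2.imwrite("pics/c.png",im[:,:,::-1])
E
```

```text
time: 2.9
ee_pos: [0.5883, -0.0542, 0.2819]
tcp_rot: [-90.0, -0.0, -4.4]
wrist_force: [0.8, -0.0, -0.1]
opening: -0.0001
t 2.9 tcp [ 0.5883 -0.0542  0.2819] rot [-90.   -0.   -4.4] unit-frame mm [61.5 33. ] F [ 0.8 -0.  -0.1] op -0.0001
scene knob 0.75 px (np.float64(270.0), np.float64(211.5)) size 16 23 knob U mm [17.3 38.8] f 0.105 a -0.238
wrist knob 0.89 px (np.float64(237.5), np.float64(254.0)) size 49 50 knob U mm [17.3 36. ] f 0.105 a -0.22
```

View pics/c.png

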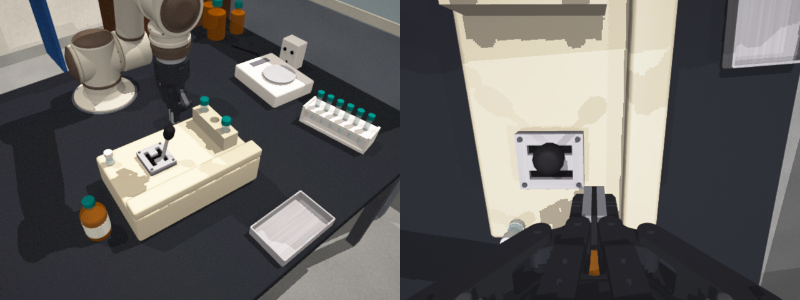

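```bash
python3 - <<'E'
from h import *
for n in("scene","wrist"):
    p=bot.camera(n); e=bot.get_obs()["ee_pos"]; print(n,p["origin"],proj(p,e))
    for dx,dy in((45,40),(45,-40),(-45,-40),(-45,40)): print(proj(p,[*(G+RU@[dx/1e3,dy/1e3]),.128]).round(0),end=' ')
    cv2.imwrite(f"pics/d{n}.png",p["frame"][100:400,120:520,::-1] if n=="scene" else p["frame"][:,:,::-1])
a=cv2.resize(cv2.imread("pics/dscene.png"),(800,600)); cv2.imwrite("pics/ds.png",a)
E
```

```text
scene [ 1.1199346  -0.39559187  0.8196921 ] [279.54457886 194.35148607]
[281. 255.] [240. 275.] [216. 242.] [256. 225.] wrist [0.59510278 0.02938197 0.42523839] [310.10610332 316.25683082]
[289. 215.] [291. 302.] [189. 302.] [179. 215.]
```

View pics/ds.png

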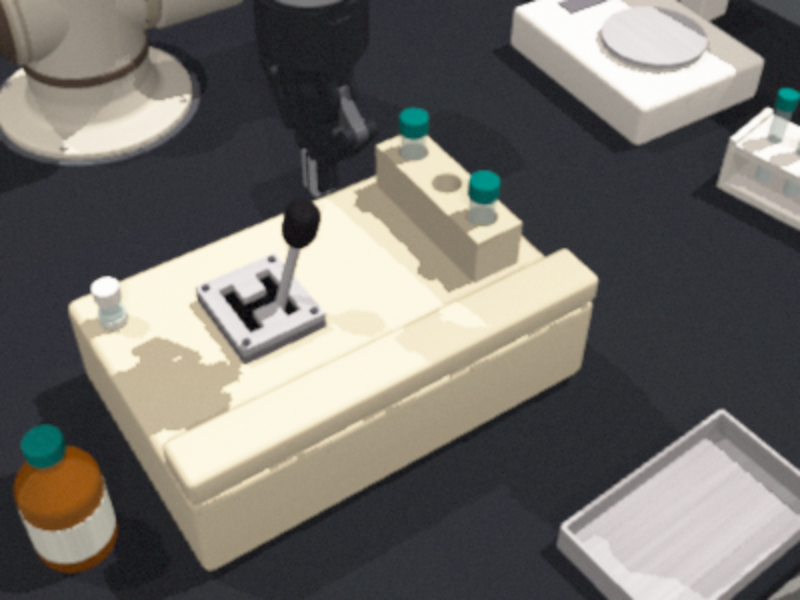

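The fingertip shows at (318,190) in the crop and the predicted position is (319,189), so the calibration holds. The predicted plate corners match too. Next I'll descend ahead of the knob and pull it gently back into the channel.

```bash
python3 -m inch '[[[2,40,3],[0,0,0],0],[[2,70,3],[0,0,0],0],[[2,90,3],[0,0,0],0],[[2,90,3],[0,0,0],0],[[-4,90,3],[0,0,0],0],[[-8,90,3],[0,0,0],0],[[-11,90,3],[0,0,0],0],[[-14,90,3],[0,0,0],0],[[-17,90,3],[0,0,0],0],[[-20,90,3],[0,0,0],0],[[-22,90,3],[0,0,0],0],[[-24,90,3],[0,0,0],0],[[-26,90,3],[0,0,0],0],[[-28,90,3],[0,0,0],0],[[-28,90,3],[0,0,0],0],[[-28,90,3],[0,0,0],0]]'
python3 - <<'E'
from h import *
state(); d=knob("scene","top","wrist"); cv2.imwrite("pics/e.png",np.hstack([cv2.resize(d["scene"]["frame"][150:300,180:380],(400,300)),cv2.resize(d["wrist"]["frame"],(400,300))])[:,:,::-1])
E
```

```text
time: 4.95
ee_pos: [0.5611, -0.0479, 0.1912]
tcp_rot: [-90.0, 0.0, -4.3]
wrist_force: [2.5, 0.8, 1.4]
opening: 0.0
t 4.95 tcp [ 0.5611 -0.0479  0.1912] rot [-90.    0.   -4.3] unit-frame mm [33.9 37.2] F [2.5 0.8 1.4] op 0.0
scene knob 0.72 px (np.float64(262.5), np.float64(211.5)) size 7 13 knob U mm [10.6 28.4] f 0.064 a -0.173
wrist knob 0.85 px (np.float64(231.5), np.float64(334.5)) size 83 67 knob U mm [ 3.8 40.1] f 0.023 a -0.245
```

View pics/e.png

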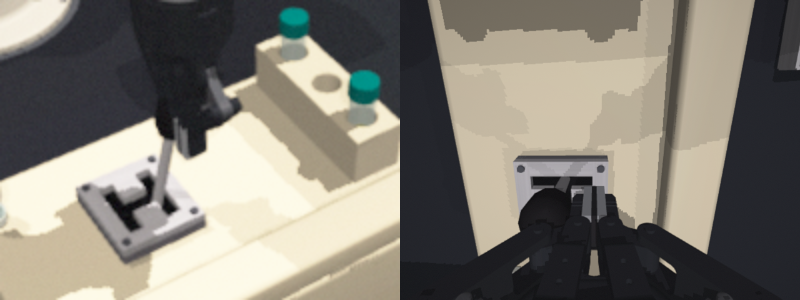

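```bash
python3 -m inch '[[[-1.5,0,0],[0,0,0],0],[[-3,0,0],[0,0,0],0],[[-3,0,0],[0,0,0],0],[[12,0,0],[0,0,0],0],[[14,0,0],[0,0,0],0],[[14,-45,0],[0,0,0],0],[[14,-80,0],[0,0,0],0],[[14,-80,0],[0,0,0],0],[[-10,-80,30],[0,0,0],0],[[-33,-80,47],[0,0,0],0],[[-33,-80,47],[0,0,0],0],[[-33,-80,47],[0,0,0],0]]'
python3 - <<'E'
from h import *
state(); d=knob("scene","top","wrist"); cv2.imwrite("pics/f.png",np.hstack([cv2.resize(d["scene"]["frame"][150:300,180:380],(400,300)),cv2.resize(d["wrist"]["frame"],(400,300))])[:,:,::-1])
E
```

```text
time: 6.5
ee_pos: [0.5313, 0.0017, 0.2711]
tcp_rot: [-90.0, 0.0, -4.2]
wrist_force: [0.3, 0.2, -0.3]
opening: 0.0001
t 6.5 tcp [0.5313 0.0017 0.2711] rot [-90.    0.   -4.2] unit-frame mm [ 0.4 84.4] F [ 0.3  0.2 -0.3] op 0.0001
scene knob 0.55 px (np.float64(265.5), np.float64(205.5)) size 17 23 knob U mm [ 0.3 39.9] f 0.002 a -0.244
```

View pics/f.png

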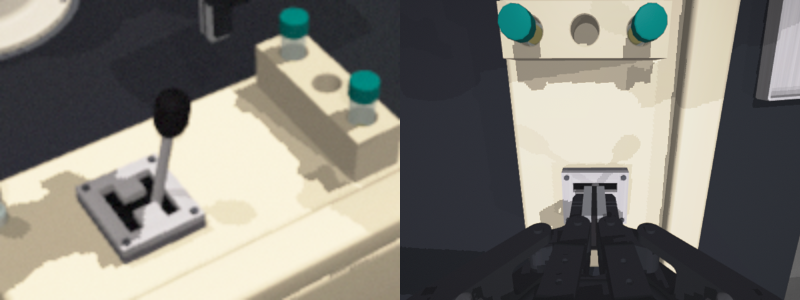

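The scene crop shows the lever back in line with the cross channel, still on the left (f≈0, a≈-0.23). I'll descend to its left and push it across.

```bash
python3 -m inch '[[[1,45,0],[0,0,0],0],[[1,80,0],[0,0,0],0],[[1,80,0],[0,0,0],0],[[1,80,-10],[0,0,0],0],[[1,80,-16],[0,0,0],0],[[1,80,-20],[0,0,0],0],[[1,80,-24],[0,0,0],0],[[1,80,-28],[0,0,0],0],[[1,80,-32],[0,0,0],0],[[1,80,-36],[0,0,0],0],[[1,80,-40],[0,0,0],0],[[1,80,-44],[0,0,0],0],[[1,80,-48],[0,0,0],0],[[1,80,-48],[0,0,0],0]]'
python3 - <<'E'
from h import *
state(); d=knob("scene","wrist"); cv2.imwrite("pics/g.png",np.hstack([cv2.resize(d["scene"]["frame"][150:300,180:380],(400,300)),cv2.resize(d["wrist"]["frame"],(400,300))])[:,:,::-1])
E
```

```text
time: 8.3
ee_pos: [0.5292, -0.0474, 0.1908]
tcp_rot: [-90.0, 0.0, -4.4]
wrist_force: [0.3, 0.7, 1.1]
opening: 0.0
t 8.3 tcp [ 0.5292 -0.0474  0.1908] rot [-90.    0.   -4.4] unit-frame mm [ 2.1 35.4] F [0.3 0.7 1.1] op 0.0
scene knob 0.95 px (np.float64(250.5), np.float64(210.0)) size 17 24 knob U mm [-3.4 13.6] f -0.021 a -0.082
wrist knob 0.95 px (np.float64(310.5), np.float64(420.0)) size 15 40 knob U mm [ 2.3 -2.3] f 0.014 a 0.014
```

View pics/g.png

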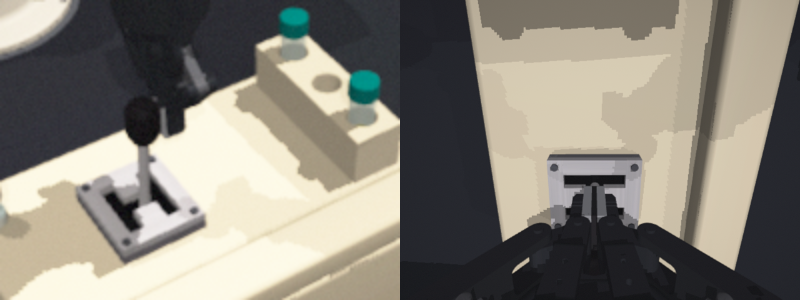

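The lever is moving across inside the channel with only about 1 N of force. I'll continue to the right leg.

```bash
python3 -m inch '[[[0,0,-4],[0,0,0],0],[[0,0,-8],[0,0,0],0],[[0,0,-12],[0,0,0],0],[[0,0,-16],[0,0,0],0],[[0,0,-20],[0,0,0],0],[[0,0,-24],[0,0,0],0],[[0,0,-28],[0,0,0],0],[[0,0,-32],[0,0,0],0],[[0,0,-36],[0,0,0],0],[[0,0,-39],[0,0,0],0],[[0,0,-42],[0,0,0],0],[[0,0,-44],[0,0,0],0],[[0,0,-46],[0,0,0],0],[[0,0,-46],[0,0,0],0]]'
python3 - <<'E'
from h import *
state(); d=knob("scene","top")
E
```

```text
time: 9.9
ee_pos: [0.5256, -0.093, 0.1907]
tcp_rot: [-90.0, 0.1, -4.3]
wrist_force: [0.2, 2.5, -1.0]
opening: 0.0001
t 9.9 tcp [ 0.5256 -0.093   0.1907] rot [-90.    0.1  -4.3] unit-frame mm [  1.9 -10.4] F [ 0.2  2.5 -1. ] op 0.0001
scene knob 0.7 px (np.float64(225.5), np.float64(221.5)) size 19 21 knob U mm [ -0.9 -33.5] f -0.005 a 0.205
```

```bash
python3 -m inch '[[[0,0,-2],[0,0,0],0],[[0,0,-2],[0,0,0],0],[[0,0,10],[0,0,0],0],[[0,0,13],[0,0,0],0],[[0,-45,13],[0,0,0],0],[[0,-80,13],[0,0,0],0],[[0,-80,13],[0,0,0],0],[[-30,-80,-10],[0,0,0],0],[[-58,-80,-26],[0,0,0],0],[[-58,-80,-26],[0,0,0],0],[[-58,-80,-26],[0,0,0],0]]'
python3 - <<'E'
from h import *
state(); d=knob("scene","top"); cv2.imwrite("pics/i.png",np.hstack([cv2.resize(d["scene"]["frame"][150:300,160:360],(400,300)),cv2.resize(d["top"]["frame"][170:350,260:500],(400,300))])[:,:,::-1])
E
```

```text
time: 11.25
ee_pos: [0.4659, -0.1143, 0.2712]
tcp_rot: [-90.0, -0.0, -4.4]
wrist_force: [0.2, -0.3, -0.1]
opening: -0.0002
t 11.25 tcp [ 0.4659 -0.1143  0.2712] rot [-90.   -0.   -4.4] unit-frame mm [-56.  -36.1] F [ 0.2 -0.3 -0.1] op -0.0002
scene knob 0.77 px (np.float64(224.0), np.float64(221.5)) size 18 23 knob U mm [ -2.2 -35.6] f -0.013 a 0.217
top knob 0.8 px (np.float64(382.5), np.float64(275.5)) size 13 15 knob U mm [  2.4 -34.5] f 0.015 a 0.211
```

View pics/i.png

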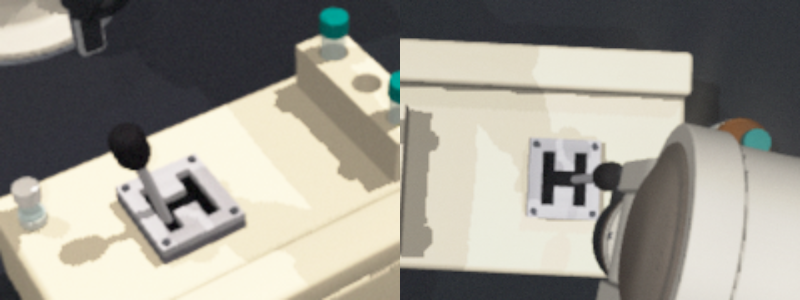

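Both views show the lever in the right leg at mid-channel (a≈0.21, f≈0). I'll descend behind it and push it forward.

```bash
python3 -m inch '[[[0,45,0],[0,0,0],0],[[0,80,0],[0,0,0],0],[[0,80,0],[0,0,0],0],[[10,80,0],[0,0,0],0],[[18,80,0],[0,0,0],0],[[22,80,0],[0,0,0],0],[[26,80,0],[0,0,0],0],[[30,80,0],[0,0,0],0],[[34,80,0],[0,0,0],0],[[38,80,0],[0,0,0],0],[[42,80,0],[0,0,0],0],[[46,80,0],[0,0,0],0],[[50,80,0],[0,0,0],0],[[54,80,0],[0,0,0],0],[[58,80,0],[0,0,0],0],[[61,80,0],[0,0,0],0],[[64,80,0],[0,0,0],0],[[66,80,0],[0,0,0],0],[[66,80,0],[0,0,0],0]]'
python3 - <<'E'
from h import *
state(); d=knob("scene")
E
```

```text
time: 13.35
ee_pos: [0.5325, -0.1189, 0.1903]
tcp_rot: [-90.0, 0.1, -4.3]
wrist_force: [-1.1, 0.4, -1.5]
opening: -0.0002
t 13.35 tcp [ 0.5325 -0.1189  0.1903] rot [-90.    0.1  -4.3] unit-frame mm [ 10.7 -35.7] F [-1.1  0.4 -1.5] op -0.0002
scene knob 0.7 px (np.float64(235.5), np.float64(237.5)) size 17 21 knob U mm [ 40.5 -36.9] f 0.248 a 0.225
```

```bash
python3 -m inch '[[[1,0,0],[0,0,0],0],[[2,0,0],[0,0,0],0],[[3,0,0],[0,0,0],0],[[4,0,0],[0,0,0],0],[[4,0,0],[0,0,0],0]]'
python3 - <<'E'
from h import *
state(); d=knob("scene")
E
```

```text
time: 13.95
ee_pos: [0.5364, -0.1192, 0.1905]
tcp_rot: [-90.0, 0.1, -4.3]
wrist_force: [-1.9, 0.0, -1.1]
opening: 0.0
t 13.95 tcp [ 0.5364 -0.1192  0.1905] rot [-90.    0.1  -4.3] unit-frame mm [ 14.7 -35.7] F [-1.9  0.  -1.1] op 0.0
scene knob 0.62 px (np.float64(237.0), np.float64(239.0)) size 18 20 knob U mm [ 44.8 -36.4] f 0.275 a 0.223
```

```bash
python3 -m inch '[[[0.7,0,0],[0,0,0],0],[[1.4,0,0],[0,0,0],0],[[2,0,0],[0,0,0],0],[[2,0,0],[0,0,0],0]]'
python3 -m inch '[[[-6,0,0],[0,0,0],0],[[-20,0,0],[0,0,0],0],[[-25,0,0],[0,0,0],0],[[-25,-45,0],[0,0,0],0],[[-25,-90,0],[0,0,0],0],[[-50,-120,0],[0,0,0],0],[[-90,-120,0],[0,0,0],0],[[-100,-120,0],[0,0,0],0],[[-100,-120,0],[0,0,0],0],[[-100,-120,0],[0,0,0],0]]'
python3 - <<'E'
from h import *
state(); d=knob("scene","top")
for n,b in (("tube_near",0),("tube_far",0),("vial",0),("amber_bottle",0)): print(n,[np.round(x["box"]).tolist() for x in bot.search_frame(d["scene"],n)][:1])
cv2.imwrite("pics/j.png",cv2.resize(d["scene"]["frame"][120:400,100:420],None,fx=2.1,fy=2.1)[:,:,::-1])
E
```

```text
time: 14.45
ee_pos: [0.5384, -0.1193, 0.1905]
tcp_rot: [-90.0, 0.1, -4.3]
wrist_force: [-2.3, 0.2, -1.3]
opening: -0.0002
time: 15.45
ee_pos: [0.4394, -0.1119, 0.3104]
tcp_rot: [-90.0, 0.0, -4.3]
wrist_force: [0.1, -0.0, 0.6]
opening: 0.0001
t 15.45 tcp [ 0.4394 -0.1119  0.3104] rot [-90.    0.   -4.3] unit-frame mm [-82.7 -35.7] F [ 0.1 -0.   0.6] op 0.0001
scene knob 0.57 px (np.float64(237.5), np.float64(241.0)) size 17 20 knob U mm [ 49.1 -37.8] f 0.302 a 0.231
top knob 0.65 px (np.float64(384.5), np.float64(251.0)) size 17 16 knob U mm [ 44.6 -36.5] f 0.274 a 0.223
tube_near [[322.0, 154.0, 335.0, 181.0]]
tube_far [[356.0, 186.0, 368.0, 214.0]]
vial [[166.0, 240.0, 188.0, 264.0]]
amber_bottle [[126.0, 311.0, 174.0, 385.0]]
```

View pics/j.png

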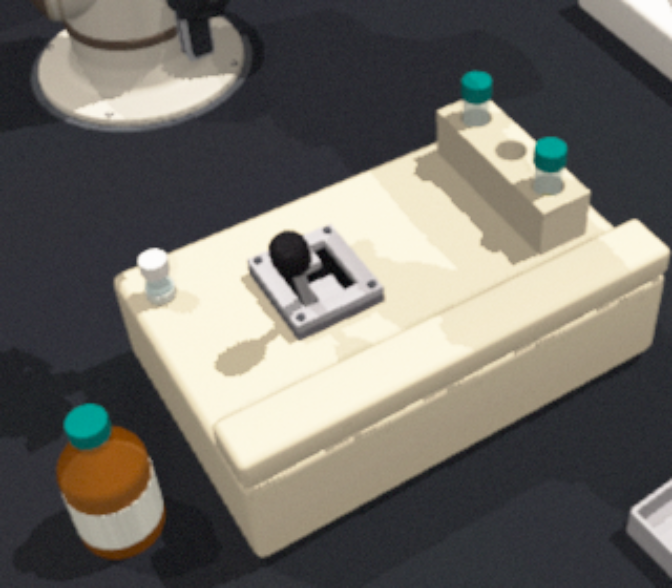

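The final view shows the lever in the right forward slot, with its foot near the slot end at about (303,295). The hand is clear and the bystanders haven't moved, so I'm handing it in.

```bash
python3 -c "
from workcell import bot
print(bot.job_done())"
```

```text
the job is handed in; nothing more can be done
None
```

The lever is in the third slot (right leg, forward) and the job is handed in; no verdict is reported. With shut fingers I pulled the lever back from the first slot into the cross channel. I then pushed it across to the right leg and forward, and lifted the hand clear.

- **Lever position:** two cameras after release put lever_forward at about 0.274 (top) and 0.302 (scene). The stop is at 0.29, so the scene value is slightly off. lever_across came out at about 0.22–0.23. Both are above the required 0.24 and 0.17.
- **Crossing:** I measured a ≈ 0.21 and f ≈ 0 in the right leg before pushing forward. f stayed close to zero in the readings during the crossing, so the lever never neared the fourth slot.
- **Forces:** the wrist force was about 3 N or less in every reading, taken at the end of each move. The final push met no clear stop force, so the lever may rest just short of the hard stop.
- **Bystanders:** the two tubes, the vial and the bottle were detected within about 2 pixels of their starting boxes, and all looked upright in the last picture.
- **Time:** it took about 15.5 s of the 64 s allowed.

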